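# Clear the mat and line up the sample plates

## Robot

A 6-joint arm with a two-finger parallel gripper is mounted at the origin on the work surface. World frame = base frame: x ahead of the robot, y to its left, z up, the work surface at z = 0. Lengths are in mm, angles in rad, forces in N, time in s.
With the tool pointing down it reaches from about 350 to 875 mm from the base axis. Payload 4.2 kg.
Tool frame: the origin (TCP) lies midway between the tips of the shut fingers; the grasp point (between the pads) lies 19 mm behind it; z points along the fingers, y is the line along which they close (so a half turn about z gives the same grasp; the last joint's range is limited). The gripper opens to 87 mm and grips with 3 to 60 N. Pads are 19 mm wide; open, the fingers measure 117 mm over their backs; the gripper's body (75 mm by 190 mm) begins 51 mm behind the grasp point.
Start: joints at [1.552, 0.385, 0.008, 0, -1.194, -0.259], TCP at [171.368, 601.026, 193.75] pointing down, gripper open.
Joint ranges: [-3.14, 3.14], [-1.21, 2.06], [-1.07, 1.41], [-3.16, 2.05], [-2.99, -0.16], [-3.1, 3.1]. Speed limits (rad/s): [2.79, 2.79, 3.14, 3.14, 3.14, 3.14].

## Interface

Orientations are given as a rotation vector (axis times angle).
In Python, from plant import r, cams, order gives the robot as it stands.
- The arm moves only by the tool jog_arm, never from a script. Its argument "increments" is a list of rows, each a list of 5 numbers: the shift along the tool's x, y, z in m, then the turn about the tool's z in rad, then the finger opening in m, from 0 to 0.087. In form: [[dx, dy, dz, roll, jaw], ...]. A call has 1 to 8 rows; each row is the pose to reach, as a shift and turn from the pose commanded when the call began, along the tool's axes at that moment; what a row does not reach only later rows make up. A row lasts 1/10 s, in which the tool goes at most 50 mm and 8.59 degrees, less where a joint would pass 70% of its speed; a pose out of reach is approached as far as the arm can. A call with a gripper value outside its range is refused whole. The fingers move at their own pace and stop on an object; "squeeze" is the grip in N (left out, the last holds). Time passes only in rows, so rows that repeat a pose let the fingers close. It gives the time, the measured TCP pose, the force, the opening and the grip force at its end, in the units of the state.
- r.get_state(): the state, without advancing time (a new reading comes with each control period).
- cams.get_image(name): name is "scene" or "top" or "wrist"; returns a dict with "img" (480x640x3 uint8, red, green, blue), "fx", "fy", "cx", "cy" (pixels), "origin" and "orientation" of the camera in the world. Camera axes: x right, y up, looking along -z (the intrinsics and any distortion apply to the point x, -y, -z); pixel columns grow to the right and rows downward; lengths in mm; the calibration is good to about 2 mm. The wrist camera is an equidistant fisheye: a pixel r from the principal point sees the ray r / f radians off the axis. A picture is of the moment at which its call begins. There is no depth.
- order.hand_in(): hands the job in; it is judged then, once.
The state is a dict: "time": time; "qpos": joint angles; "joint_vel": joint speeds; "tau": joint torques, N m; "tcp_pos": TCP position; "eef_rot": TCP orientation; "contact_force": force on the tool from outside, world axes, zero at the start; "moment": the same for the moment, N m; "width": finger opening in mm; "finger_force": force on a finger pad.
Only numpy, scipy, OpenCV 4.12 (cv2) and the standard library are available. Lean on these libraries where they do the work, as an engineer would, in place of code of your own. Each camera call takes 0.05 s, during which the arm holds its last target. There are 200 camera calls.

## Task

First put the green highlighter that lies in front of the stop rail away in the open drawer, lying on the drawer's floor. Then slide the three sample plates along the mat so that they form an even, square row: each in its own white-outlined bay, centred across the bay, short side flush against the rail. The plates are full, so do not lift or tip them, and leave the other things on the bench where they are.

Things in the scene. Friction and masses are not known exactly. Their poses are not given: they have to be found in the camera images.
- mat: fixed navy staging mat, 330 (x) x 420 (y) x 4 mm, top surface 4 mm above its origin. Origin: centre of its underside. Along its far (+x) edge runs an aluminium stop rail: the face that plates butt against is at +150 mm in mat x, its top is 22 mm above the origin, it runs the full 420 mm. Three bays with white outlines lie side by side against the rail
- bay_left (a point): centre of the left bay's plate footprint, on the mat's top surface, at mat x +86 mm, y +125 mm; same axes as the mat. The white outline is a frame of 3 mm lines, 104 mm wide (y) overall, reaching 141 mm from the rail; an orange square on the rail marks the middle of its width. A plate whose short side touches the rail and which is centred across the bay has its origin here
- bay_middle (a point): centre of the middle bay's plate footprint, on the mat's top surface, at mat x +86 mm, y 0 mm; same axes as the mat. The white outline is a frame of 3 mm lines, 104 mm wide (y) overall, reaching 141 mm from the rail; an orange square on the rail marks the middle of its width. A plate whose short side touches the rail and which is centred across the bay has its origin here
- bay_right (a point): centre of the right bay's plate footprint, on the mat's top surface, at mat x +86 mm, y -125 mm; same axes as the mat. The white outline is a frame of 3 mm lines, 104 mm wide (y) overall, reaching 141 mm from the rail; an orange square on the rail marks the middle of its width. A plate whose short side touches the rail and which is centred across the bay has its origin here
- plate_a: one of three identical off-white 24-well deep plates full of amber samples, 128 (its x) x 86 (its y) x 30 mm, 0.2 kg, loose on the mat near the robot's side. The lowest 10 mm is a flange of the full size; above that it is 124 x 82 mm. Origin: centre of underside; either short side may go to the rail; any plate may go in any bay
- plate_b: one of three identical off-white 24-well deep plates full of amber samples, 128 (its x) x 86 (its y) x 30 mm, 0.2 kg, loose on the mat near the robot's side. The lowest 10 mm is a flange of the full size; above that it is 124 x 82 mm. Origin: centre of underside; either short side may go to the rail; any plate may go in any bay
- plate_c: one of three identical off-white 24-well deep plates full of amber samples, 128 (its x) x 86 (its y) x 30 mm, 0.2 kg, loose on the mat near the robot's side. The lowest 10 mm is a flange of the full size; above that it is 124 x 82 mm. Origin: centre of underside; either short side may go to the rail; any plate may go in any bay
- marker: flat green highlighter with a black cap, 110 (its x, cap at +x) x 22 (y) x 16 mm (z), 30 g, lying across the bays just in front of the rail. Origin: centre of underside
- cabinet_drawer0 (a joint): how far the drawer stands open (m; 0 is shut, 0.166 fully out). Low white drawer unit, 200 mm wide, 75 mm high, on one side of the mat; it may stand on either side. The drawer opens towards the robot
- drawer_spot (a point): point on the open drawer's floor (22 mm above the table), midway across, 60 mm behind the inside of its front wall; x points from the front into the unit, y across, z up. Inner width 158 mm; side walls rise 31 mm above the floor, the front panel 40 mm, with a bar handle 43 mm in front. The unit's roof (top 53 mm above this floor) begins (joint value - 66 mm) beyond this point
- tube_rack: blue tube rack, 110 x 190 mm, 83 mm high over the caps of its orange-capped tubes; stands across the mat from the drawer unit. Not to be disturbed. Origin: centre of underside
- petri_dishes: two stacked petri dishes with a red medium in the upper one, 92 mm across, 28 mm high, on the bench beside the tube rack. Not to be disturbed. Origin: centre of underside
- timer: white lab timer, 60 x 75 x 20 mm, just behind the rail. Not to be disturbed. Origin: centre of underside
- amber_jar: amber glass jar with black cap, 70 mm across, 90 mm high, on the bench beside the tube rack. Not to be disturbed. Origin: centre of underside

How it is judged (in metres and radians):
On the way, in this order (a step that is already met when the one before it is completed fails the run):
1. the highlighter lies on the floor of the drawer, released (x of marker in the frame of drawer_spot between -0.06 and 0.135 m and y of marker in the frame of drawer_spot between -0.079 and 0.079 m and z of marker in the frame of drawer_spot below 0.02 m and angle between marker's own x axis and vertical between 1.42 and 1.72 rad and contact force between the fingers and marker below 0.1 N and linear speed of marker below 0.02 m/s), for 0.2 s.
2. a plate stands square in each bay, flush with the rail (((x of plate_a in the frame of bay_left between -0.005 and 0.005 m and y of plate_a in the frame of bay_left between -0.008 and 0.008 m and angle between the x axis of plate_a and the x axis of mat, either way round below 0.06 rad) or (x of plate_b in the frame of bay_left between -0.005 and 0.005 m and y of plate_b in the frame of bay_left between -0.008 and 0.008 m and angle between the x axis of plate_b and the x axis of mat, either way round below 0.06 rad) or (x of plate_c in the frame of bay_left between -0.005 and 0.005 m and y of plate_c in the frame of bay_left between -0.008 and 0.008 m and angle between the x axis of plate_c and the x axis of mat, either way round below 0.06 rad)) and ((x of plate_a in the frame of bay_middle between -0.005 and 0.005 m and y of plate_a in the frame of bay_middle between -0.008 and 0.008 m and angle between the x axis of plate_a and the x axis of mat, either way round below 0.06 rad) or (x of plate_b in the frame of bay_middle between -0.005 and 0.005 m and y of plate_b in the frame of bay_middle between -0.008 and 0.008 m and angle between the x axis of plate_b and the x axis of mat, either way round below 0.06 rad) or (x of plate_c in the frame of bay_middle between -0.005 and 0.005 m and y of plate_c in the frame of bay_middle between -0.008 and 0.008 m and angle between the x axis of plate_c and the x axis of mat, either way round below 0.06 rad)) and ((x of plate_a in the frame of bay_right between -0.005 and 0.005 m and y of plate_a in the frame of bay_right between -0.008 and 0.008 m and angle between the x axis of plate_a and the x axis of mat, either way round below 0.06 rad) or (x of plate_b in the frame of bay_right between -0.005 and 0.005 m and y of plate_b in the frame of bay_right between -0.008 and 0.008 m and angle between the x axis of plate_b and the x axis of mat, either way round below 0.06 rad) or (x of plate_c in the frame of bay_right between -0.005 and 0.005 m and y of plate_c in the frame of bay_right between -0.008 and 0.008 m and angle between the x axis of plate_c and the x axis of mat, either way round below 0.06 rad))), for 0.2 s.
At the end, for the whole second after the job is handed in: The highlighter lies on the drawer's floor inside its walls (level within 0.15 rad), and each of the three bays holds a plate: within 5 mm of flush with the rail, within 8 mm of centred across the bay, square to the rail within 0.06 rad (long side of the plate across the rail). All are at rest (all of step 2 and x of marker in the frame of drawer_spot between -0.06 and 0.135 m and y of marker in the frame of drawer_spot between -0.079 and 0.079 m and z of marker in the frame of drawer_spot below 0.02 m and angle between marker's own x axis and vertical between 1.42 and 1.72 rad and linear speed of each of plate_a, plate_b, plate_c, marker below 0.02 m/s); the robot touches nothing.
It fails at once if a plate is lifted (more than 15 mm off the mat) or tipped (more than 0.15 rad) (height (world z) of any of plate_a, plate_b, plate_c above 0.019 m or angle between any of plate_a, plate_b, plate_c's own z axis and vertical above 0.15 rad).
It fails at once if one of the other things on the bench is moved more than 30 mm (distance of any of tube_rack, petri_dishes, timer, amber_jar from where it was at the start of the episode above 0.03 m).
It also fails if it takes over 72 s, if anything falls off the work surface, if the arm or the gripper's body presses on something with over 40 N, if the wrist force passes 120 N, or if a joint passes its speed limit or range.

## Working session

There is one attempt and no reset: what is moved stays moved. The work goes in short steps, Python scripts to look and compute and a tool call to move; the robot and the scene stay as the last step left them, time stands still between calls to the robot, and variables do not carry over. Pictures are saved under pics/ and viewed, at most 10 in all, crops included, and the job is handed in when it is done.

Besides the shell and the picture viewer there is one more tool, called as name([rows], argument=value, ...), one row to a line, values as JSON. jog_arm: Moves the arm, as the interface text tells. Its arguments: {"type":"object","properties":{"increments":{"type":"array","items":{"type":"array","items":{"type":"number"}}},"squeeze":{"type":"number"}},"required":["increments"]}

```bash
ls; mkdir -p pics; cat > h.py <<'E'
import numpy as np, cv2
from scipy.spatial.transform import Rotation as R
from plant import r, cams, order
def rot(o):
    o=np.array(o,float)
    if o.shape==(3,3): return o
    return R.from_rotvec(o).as_matrix() if o.size==3 else R.from_quat(o).as_matrix()
def ray(im,uv,fish=False):
    uv=np.atleast_2d(uv).astype(float)
    x=(uv[:,0]-im['cx'])/im['fx']; y=(uv[:,1]-im['cy'])/im['fy']
    if fish:
        t=np.hypot(x,y); s=np.where(t>1e-9,np.sin(t)/np.maximum(t,1e-9),1)
        d=np.stack([x*s,-y*s,-np.cos(t)],1)
    else: d=np.stack([x,-y,-np.ones_like(x)],1)
    return d@rot(im['orientation']).T
def plane(im,uv,z,fish=False):
    d=ray(im,uv,fish); o=np.array(im['origin'],float)
    return o+d*((z-o[2])/d[:,2])[:,None]
def save(im,n): cv2.imwrite('pics/'+n,cv2.cvtColor(im['img'],cv2.COLOR_RGB2BGR))
E
python3 - <<'E'
from h import *
for n in ['top','scene']:
    im=cams.get_image(n); save(im,n+'0.png'); np.save(n+'0.npy',im,allow_pickle=True)
    print(n,{k:v for k,v in im.items() if k!='img'})
print(r.get_state())
E
```

```text
pics
top {'fx': 546.853335811822, 'fy': 546.853335811822, 'cx': 322.5139499491029, 'cy': 233.07189685773753, 'origin': array([ 3.14741228e+02, -1.28982884e+00,  1.35313388e+03]), 'orientation': array([ 0.17164465, -0.16034318, -1.46749548])}
scene {'fx': 483.8033881150096, 'fy': 483.8033881150096, 'cx': 315.14266718717244, 'cy': 238.6986677506557, 'origin': array([1306.25900955,  367.79222571,  933.82335697]), 'orientation': array([0.45256362, 0.76921833, 1.9297636 ])}
{'time': 0.1, 'qpos': array([ 1.55155645e+00,  3.85479788e-01,  6.76408608e-03, -4.07139818e-04,
       -1.19398219e+00, -2.58608673e-01]), 'joint_vel': array([-9.24068167e-04, -3.26864223e-03,  2.52239152e-03,  1.62446031e-03,
        6.71732758e-05,  1.54015496e-04]), 'tau': array([-1.20099008e-03, -3.91691601e+01,  1.87932551e+01,  4.23195228e+00,
        1.34097494e-02, -7.56505233e-05]), 'tcp_pos': array([171.2570302 , 600.47068506, 192.77371331]), 'eef_rot': array([ 3.10937790e+00, -4.35006717e-01, -2.33403781e-04]), 'contact_force': array([ 0.57243309,  0.98610485, -0.2815697 ]), 'moment': array([-0.00819392, -0.00239906,  0.02457423]), 'finger_force': 0.0, 'width': 86.97366327095439}
```

View pics/top0.png

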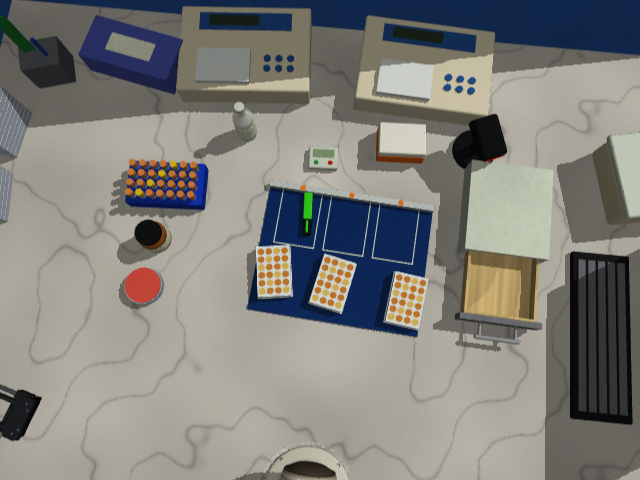

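View pics/scene0.png

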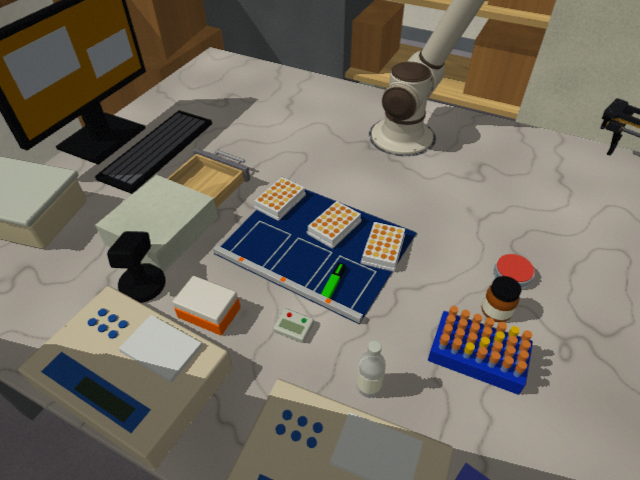

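Top view: robot at the bottom, mat centre about (340,262), and plates at (273,271), (332,283) and (406,300). The green marker is at (308,212) with its cap pointing down-image, and the open drawer on the right is at (500,288). The scene view shows the same layout. Next I'll measure positions.

```bash
cat > meas.py <<'E'
from h import *
def bigs(m,n,amin=30):
    c,_=cv2.findContours(m.astype(np.uint8),cv2.RETR_EXTERNAL,cv2.CHAIN_APPROX_NONE)
    return sorted([k for k in c if cv2.contourArea(k)>=amin],key=cv2.contourArea)[::-1][:n]
def rect(P):
    (c,(w,h),a)=cv2.minAreaRect(P[:,:2].astype(np.float32))
    if w<h: w,h,a=h,w,a+90
    a=(a+90)%180-90
    return np.round([*c,w,h,a],1)
def masks(im):
    hsv=cv2.cvtColor(im['img'],cv2.COLOR_RGB2HSV)
    H,S,V=[hsv[...,i].astype(int) for i in range(3)]
    return H,S,V
E
python3 - <<'E'
from meas import *
im=np.load('top0.npy',allow_pickle=True).item()
H,S,V=masks(im)
roi=np.zeros(H.shape,bool); roi[170:345,235:445]=1
nav=(H>100)&(H<130)&(S>150)&roi
full=cv2.morphologyEx(nav.astype(np.uint8),cv2.MORPH_CLOSE,np.ones((5,5)))
c=bigs(full,1)[0]
ap=cv2.approxPolyDP(cv2.convexHull(c),4,True)[:,0]
print('navy hull',ap.tolist(),plane(im,ap,4)[:,:2].round(1).tolist())
# plates
nn=(~nav)&roi
wh=nn.copy().astype(np.uint8); wh[:238]=0
wh=cv2.morphologyEx(wh,cv2.MORPH_OPEN,np.ones((5,5)))
inm=np.zeros(H.shape,np.uint8); cv2.fillConvexPoly(inm,cv2.convexHull(c),1)
plate=(((V>140)&(S<90))|((H<28)&(S>90)&(V>120)))&roi
plate[:238]=0
print('--')
for k in bigs(cv2.morphologyEx(plate.astype(np.uint8),cv2.MORPH_OPEN,np.ones((3,3))),6,300):
    print(cv2.boundingRect(k),rect(plane(im,k[:,0],34)))
g=(H>45)&(H<75)&(S>150)&(V>80)&roi
k=bigs(g,1)[0]; print('green',rect(plane(im,k[:,0],18)),cv2.boundingRect(k))
o=(H>5)&(H<20)&(S>180)&(V>150)&roi; o[208:]=0
for k in bigs(o,3,4): 
    m=cv2.moments(k); uv=[m['m10']/m['m00'],m['m01']/m['m00']]; print('orange',uv,plane(im,uv,22)[0,:2].round(1))
d=(H>10)&(H<30)&(S>60)&(V>90); d[:,:455]=0; d[:,545:]=0; d[:240]=0; d[330:]=0
k=bigs(d,1)[0]; print('drawer wood',rect(plane(im,k[:,0],53)),cv2.boundingRect(k))
E
python3 - <<'E'
from h import *
im=np.load('top0.npy',allow_pickle=True).item()
b=cv2.cvtColor(im['img'],cv2.COLOR_RGB2BGR)
a=cv2.resize(b[170:350,240:440],None,fx=4,fy=4)[:600,:]
c=cv2.resize(b[240:350,440:560],None,fx=4,fy=4)
cv2.imwrite('pics/crop1.png',cv2.resize(b[150:350,240:560],None,fx=2.5,fy=2.5,interpolation=cv2.INTER_CUBIC))
E
```

```text
navy hull [[271, 188], [431, 213], [416, 335], [248, 308]] [[712.4, 166.2], [686.3, -247.0], [377.4, -227.4], [402.5, 186.5]]
--
(235, 238, 210, 107) [464.9 -31.2 511.4 256.2 -84.4]
(310, 254, 46, 58) [481.9 -14.2 124.9  83.5 -12. ]
green [672.9  67.2  68.7  21.5   2.9] (303, 192, 10, 27)
orange [400.56862745098033, 202.43137254901958] [ 701.3 -165.7]
orange [351.35555555555555, 194.7111111111111] [709.4 -40.4]
orange [302.5897435897436, 187.1025641025641] [717.3  84.5]
drawer wood [ 511.3 -415.   171.   152.4   87.9] (464, 250, 75, 73)
```

View pics/crop1.png

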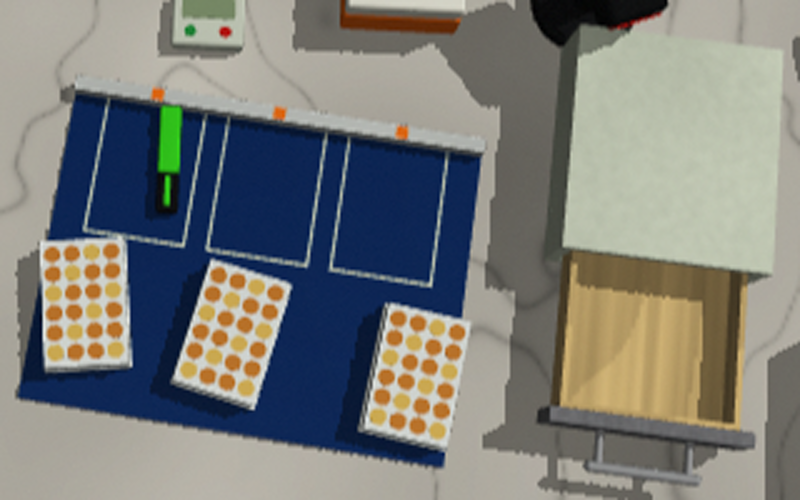

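The crop shows the marker with green end at (170,106) and cap end at (166,212). Plate top corners: left (40,241)…(131,368), middle (208,260)…(256,410), right (385,303)…(447,447). The drawer interior spans (570,255) to (738,425).

```bash
cat >> h.py <<'E'
def goto(x,y,z,yaw):
    s=r.get_state(); M=rot(s['eef_rot']); cur=np.arctan2(M[1,0],M[0,0])
    d=M.T@(np.array([x,y,z])-s['tcp_pos'])/1000
    da=(yaw-cur+np.pi)%(2*np.pi)-np.pi
    print('inc',d.round(4).tolist(),'roll',round(-da,4),'cur',s['tcp_pos'].round(1),'yaw',round(cur,3),'t',s['time'])
E
python3 - <<'E'
from meas import *
im=np.load('top0.npy',allow_pickle=True).item()
f=lambda c,z: plane(im,np.array(c)/2.5+[240-.3,150-.3],z)[:,:2]
for n,c in dict(L=[(40,241),(124,237),(131,368),(44,372)],M=[(208,260),(291,283),(256,410),(172,383)],R=[(386,303),(470,320),(447,447),(362,431)]).items():
    print(n,rect(f(c,34)))
print('marker ends',f([(170,106),(166,212)],14).round(1).tolist())
print('drawer front inner',f([(560,408),(737,428)],53).round(1),'roof edge',f([(562,249),(770,275)],75).round(1),'front panel top outer',f([(540,410),(755,433)],62).round(1),'floor corners?')
goto(640,60,200,0.05)
E
```

```text
L [494.7 131.3 129.3  83.7   8.8]
M [479.4 -13.3 127.8  84.5 -10.4]
R [ 457.1 -194.1  126.6   82.8   -6.5]
marker ends [[707.8, 70.7], [597.5, 63.3]]
drawer front inner [[ 437.2 -328.2]
 [ 434.7 -495. ]] roof edge [[ 585.5 -318.3]
 [ 579.6 -515.7]] front panel top outer [[ 432.7 -307.4]
 [ 430.9 -508.4]] floor corners?
inc [0.5991, 0.3911, -0.0064] roll -0.328 cur [171.3 600.5 192.8] yaw -0.278 t 0.1
```

jog_arm([
  [0.29,0.19,-0.005,-0.16,0.06],
  [0.29,0.19,-0.005,-0.16,0.06],
  [0.29,0.19,-0.005,-0.16,0.06],
  [0.6,0.391,-0.005,-0.33,0.06],
  [0.6,0.391,-0.005,-0.33,0.06],
  [0.6,0.391,-0.005,-0.33,0.06],
  [0.6,0.391,-0.005,-0.33,0.06],
  [0.6,0.391,-0.005,-0.33,0.06],
])

```text
time: 0.9
tcp_pos: [433.2, 298.5, 197.0]
eef_rot: [3.14, 0.083, -0.001]
contact_force: [0.6, 1.0, -0.2]
width: 59.9
finger_force: 0.0
```

```bash
python3 - <<'E'
from h import *
goto(640,62,150,0.067)
E
```

```text
inc [0.1942, 0.2471, 0.047] roll -0.0145 cur [433.2 298.5 197. ] yaw 0.053 t 0.9
```

jog_arm([
  [0.19,0.247,0.047,-0.0145,0.06],
  [0.19,0.247,0.047,-0.0145,0.06],
  [0.19,0.247,0.047,-0.0145,0.06],
  [0.19,0.247,0.047,-0.0145,0.06],
  [0.19,0.247,0.047,-0.0145,0.06],
  [0.19,0.247,0.047,-0.0145,0.06],
  [0.19,0.247,0.047,-0.0145,0.06],
  [0.19,0.247,0.047,-0.0145,0.06],
])

```text
time: 1.7
tcp_pos: [635.3, 61.6, 148.3]
eef_rot: [3.139, 0.099, -0.004]
contact_force: [-0.4, -0.1, -0.2]
width: 60.2
finger_force: 0.0
```

```bash
python3 - <<'E'
from meas import *
im=cams.get_image('wrist'); save(im,'w1.png'); np.save('w1.npy',im,allow_pickle=True)
print({k:v for k,v in im.items() if k!='img'})
H,S,V=masks(im)
for k in bigs((H>45)&(H<75)&(S>150)&(V>80),3): print(cv2.boundingRect(k),rect(plane(im,k[:,0],20,True)))
goto(652.6,67,12,0.067)
E
```

```text
{'fx': 371.64829954431775, 'fy': 371.64829954431775, 'cx': 317.77406325919713, 'cy': 241.72454296365208, 'origin': array([708.16647554,  66.70010525, 339.02627884]), 'orientation': array([-0.21539317,  0.20045593, -1.49803806])}
(302, 143, 26, 80) [673.1  67.1  69.   21.3   3.2]
(311, 228, 7, 33) [618.5  64.1  29.7   5.4   3.6]
inc [0.0184, -0.0029, 0.137] roll -0.0022 cur [634.7  62.9 149.1] yaw 0.065 t 1.75
```

View pics/w1.png

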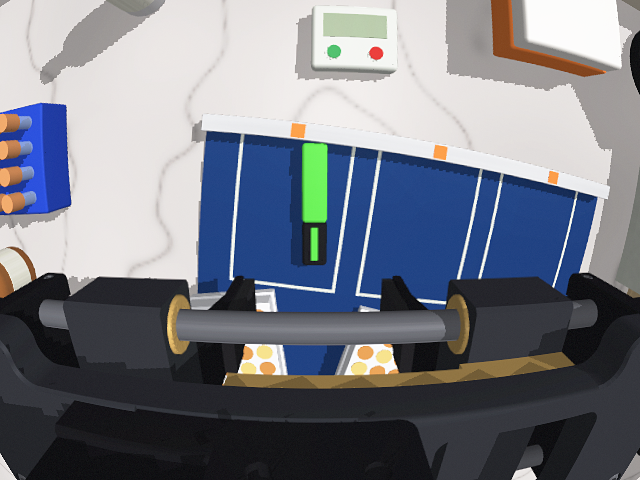

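The wrist view shows the marker at (314,204), green centre at (673.1,67.1), which agrees with the top camera. The rail squares are visible too. I'll grasp now.

jog_arm([
  [0.018,-0.0025,0.05,0,0.06],
  [0.018,-0.0025,0.1,0,0.06],
  [0.018,-0.0025,0.13,0,0.06],
  [0.018,-0.0025,0.14,0,0.06],
  [0.018,-0.0025,0.14,0,0.06],
  [0.018,-0.0025,0.14,0,0.01],
  [0.018,-0.0025,0.14,0,0.01],
  [0.018,-0.0025,0.14,0,0.01],
], squeeze=15)

```text
time: 2.55
tcp_pos: [654.1, 67.9, 12.5]
eef_rot: [-3.139, -0.105, -0.006]
contact_force: [0.3, 0.5, -0.1]
width: 43.7
finger_force: 0.0
```

jog_arm([
  [0,0,0,0,0.01],
  [0,0,0,0,0.01],
  [0,0,0,0,0.01],
  [0,0,-0.03,0,0.01],
  [0,0,-0.08,0,0.01],
  [0,0,-0.12,0,0.01],
  [0,0,-0.12,0,0.01],
])

```text
time: 3.25
tcp_pos: [657.4, 68.1, 138.0]
eef_rot: [-3.138, -0.106, -0.023]
contact_force: [0.2, 1.0, -0.3]
width: 10.1
finger_force: 0.0
```

```bash
python3 - <<'E'
from meas import *
im=np.load('w1.npy',allow_pickle=True).item()
H,S,V=masks(im)
o=(H>5)&(H<20)&(S>150)&(V>150); o[200:]=0; o[:110]=0;o[:,:230]=0
for k in bigs(o,5,10): print('orange',plane(im,k[:,0].mean(0),22,True)[0,:2].round(1))
goto(510,-413,135,-0.04)
E
```

```text
orange [717.4  84. ]
orange [709.7 -40.8]
orange [ 701.8 -165.7]
inc [-0.1796, 0.47, -0.0004] roll 0.1078 cur [657.4  68.1 138. ] yaw 0.068 t 3.25
```

jog_arm([
  [-0.06,0,0,0,0.05],
  [-0.06,0,0,0,0.05],
  [-0.06,0,0,0,0.05],
  [-0.06,0,0,0,0.05],
])

```text
time: 3.65
tcp_pos: [593.8, 63.5, 130.7]
eef_rot: [-3.14, -0.105, -0.003]
contact_force: [0.4, 0.1, -0.0]
width: 34.1
finger_force: 0.0
```

```bash
python3 - <<'E'
from meas import *
im=cams.get_image('wrist'); save(im,'w2.png')
H,S,V=masks(im)
for k in bigs((H>45)&(H<75)&(S>150)&(V>80),3): print(cv2.boundingRect(k),rect(plane(im,k[:,0],20,True)))
goto(652.6,66.5,8,0.067)
E
```

```text
(307, 94, 27, 85) [672.6  67.4  68.5  21.1   4. ]
(316, 184, 8, 37) [618.5  64.   30.    5.8   3.9]
inc [0.0583, 0.0011, 0.1226] roll -0.0002 cur [594.2  63.6 130.5] yaw 0.067 t 3.7
```

The marker hasn't moved, so I lifted before the fingers had closed. I'll grasp again with more closing time.

jog_arm([
  [0.05,0.001,0.0,0,0.045],
  [0.058,0.001,0.05,0,0.045],
  [0.058,0.001,0.09,0,0.045],
  [0.058,0.001,0.122,0,0.045],
  [0.058,0.001,0.122,0,0.045],
  [0.058,0.001,0.122,0,0.01],
  [0.058,0.001,0.122,0,0.01],
  [0.058,0.001,0.122,0,0.01],
], squeeze=15)

```text
time: 4.5
tcp_pos: [652.8, 66.7, 10.8]
eef_rot: [-3.139, -0.105, -0.007]
contact_force: [-0.5, -0.1, -0.4]
width: 28.8
finger_force: 0.0
```

jog_arm([
  [0,0,0,0,0.01],
  [0,0,0,0,0.01],
  [0,0,0,0,0.01],
  [0,0,0,0,0.01],
])

```text
time: 4.9
tcp_pos: [650.9, 66.2, 8.4]
eef_rot: [-3.14, -0.105, -0.0]
contact_force: [0.3, -0.1, 0.1]
width: 10.7
finger_force: 0.0
```

```bash
python3 - <<'E'
from meas import *
a=cams.get_image('scene')
c=cv2.resize(a['img'][180:330,240:440],None,fx=2.5,fy=2.5,interpolation=cv2.INTER_CUBIC)
w=cams.get_image('wrist')['img'][100:475,150:450]
cv2.imwrite('pics/c3.png',cv2.cvtColor(np.hstack([c,w]),cv2.COLOR_RGB2BGR))
s=r.get_state(); print(s['width'],s['finger_force'],s['tcp_pos'])
E
```

```text
10.411782730062507 0.0 [650.86125697  66.20950826   8.189438  ]
```

View pics/c3.png

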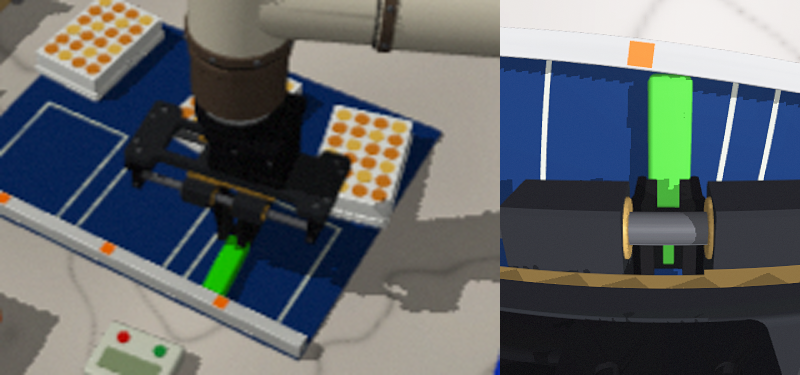

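```bash
python3 - <<'E'
from meas import *
w=cams.get_image('wrist')['img'][240:390,240:440]
a=cams.get_image('scene')['img'][235:310,310:410]
cv2.imwrite('pics/c4.png',cv2.cvtColor(np.hstack([cv2.resize(w,(400,300),interpolation=cv2.INTER_CUBIC),cv2.resize(a,(400,300),interpolation=cv2.INTER_CUBIC)]),cv2.COLOR_RGB2BGR))
E
```

```text
(no output)
```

View pics/c4.png

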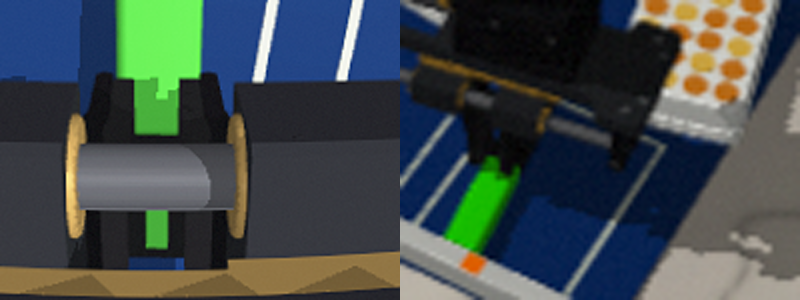

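The wrist crop shows the finger gap narrower than the marker with green visible between the tips, so the tips seem to be riding above it. I'll open the fingers and feel downward for the surface.

jog_arm([
  [0,0,0,0,0.045],
  [0,0,0,0,0.045],
  [0,0,0,0,0.045],
  [0,0,0,0,0.045],
  [0,0,0.002,0,0.045],
  [0,0,0.004,0,0.045],
  [0,0,0.004,0,0.045],
  [0,0,0.004,0,0.045],
])

```text
time: 5.9
tcp_pos: [650.8, 66.2, 4.0]
eef_rot: [3.14, 0.105, -0.0]
contact_force: [0.3, -0.1, -0.0]
width: 44.6
finger_force: 0.0
```

jog_arm([
  [0,0,0.001,0,0.045],
  [0,0,0.002,0,0.045],
  [0,0,0.003,0,0.045],
  [0,0,0.004,0,0.045],
  [0,0,0.004,0,0.045],
  [0,0,0.004,0,0.045],
])

```text
time: 6.5
tcp_pos: [650.9, 66.2, 0.1]
eef_rot: [3.14, 0.105, -0.0]
contact_force: [-0.2, -0.0, -0.1]
width: 45.1
finger_force: 0.0
```

jog_arm([
  [0,0,0.001,0,0.045],
  [0,0,0.002,0,0.045],
  [0,0,0.003,0,0.045],
  [0,0,0.004,0,0.045],
  [0,0,0.005,0,0.045],
  [0,0,0.006,0,0.045],
  [0,0,0.006,0,0.045],
])

```text
time: 7.2
tcp_pos: [650.8, 66.2, -6.1]
eef_rot: [3.14, 0.105, -0.001]
contact_force: [0.4, 0.4, 0.5]
width: 45.0
finger_force: 0.0
```

```bash
python3 - <<'E'
from meas import *
print(r.get_state()['tcp_pos'])
w=cams.get_image('wrist')['img'][200:400,190:450]
a=cams.get_image('scene')['img'][210:310,310:440]
cv2.imwrite('pics/c5.png',cv2.cvtColor(np.hstack([cv2.resize(w,(400,308),interpolation=cv2.INTER_CUBIC),cv2.resize(a,(400,308),interpolation=cv2.INTER_CUBIC)]),cv2.COLOR_RGB2BGR))
E
```

```text
[650.76607576  66.15778963  -6.07187817]
```

View pics/c5.png

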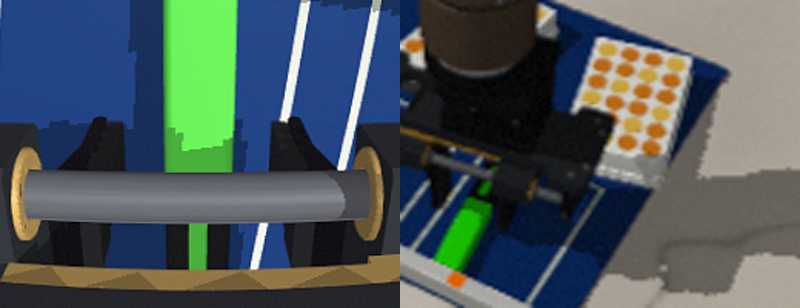

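jog_arm([
  [0,0,0.001,0,0.045],
  [0,0,0.002,0,0.045],
  [0,0,0.003,0,0.045],
  [0,0,0.004,0,0.045],
  [0,0,0.004,0,0.045],
])

```text
time: 7.8
tcp_pos: [650.8, 66.2, -10.1]
eef_rot: [3.14, 0.105, -0.001]
contact_force: [0.0, 0.7, 0.6]
width: 44.7
finger_force: 0.0
```

jog_arm([
  [0,0,0,0,0.01],
  [0,0,0,0,0.01],
  [0,0,0,0,0.01],
  [0,0,0,0,0.01],
  [0,0,0,0,0.01],
  [0,0,0,0,0.01],
])

```text
time: 8.4
tcp_pos: [650.9, 66.2, -9.8]
eef_rot: [3.14, 0.105, 0.0]
contact_force: [-0.8, -1.3, -0.4]
width: 20.9
finger_force: 15.0
```

The marker is gripped at 15 N. The real fingertips sit well above the reported TCP height, so I'll find that offset when placing.

jog_arm([
  [0,0,-0.01,0,0.01],
  [0,0,-0.03,0,0.01],
  [0,0,-0.06,0,0.01],
  [0,0,-0.1,0,0.01],
  [0,0,-0.13,0,0.01],
])

```text
time: 8.9
tcp_pos: [651.7, 66.3, 123.5]
eef_rot: [-3.14, -0.105, -0.005]
contact_force: [0.4, 1.0, -0.8]
width: 20.9
finger_force: 15.0
```

```bash
python3 - <<'E'
from meas import *
im=cams.get_image('wrist')
H,S,V=masks(im)
for k in bigs((H>45)&(H<75)&(S>150)&(V>80),3):
    b=cv2.boundingRect(k); print(b, [np.round(rect(plane(im,k[:,0],z,True)),1).tolist() for z in (120,135,150)])
goto(510,-413,130,-0.04); goto(630,-170,130,0)
E
```

```text
(294, 177, 50, 135) [[668.3, 67.5, 76.6, 26.0, 3.6], [672.5, 67.8, 70.7, 24.0, 3.6], [676.8, 68.1, 64.8, 22.0, 3.6]]
(312, 346, 12, 29) [[596.0, 63.0, 21.0, 6.9, 3.9], [605.9, 63.7, 19.4, 6.4, 3.9], [615.7, 64.3, 17.7, 5.9, 3.9]]
inc [-0.1773, 0.4687, -0.0033] roll 0.1082 cur [655.   66.7 129.5] yaw 0.068 t 8.95
inc [-0.0411, 0.2345, -0.0013] roll 0.0682 cur [655.   66.7 129.5] yaw 0.068 t 8.95
```

jog_arm([
  [-0.177,0.469,-0.003,0.108,0.01],
  [-0.177,0.469,-0.003,0.108,0.01],
  [-0.177,0.469,-0.003,0.108,0.01],
  [-0.177,0.469,-0.003,0.108,0.01],
  [-0.177,0.469,-0.003,0.108,0.01],
  [-0.177,0.469,-0.003,0.108,0.01],
  [-0.177,0.469,-0.003,0.108,0.01],
  [-0.177,0.469,-0.003,0.108,0.01],
])

```text
time: 9.75
tcp_pos: [534.2, -318.4, 123.4]
eef_rot: [3.141, -0.064, 0.002]
contact_force: [2.2, -0.9, -0.1]
width: 20.6
finger_force: 15.0
```

```bash
python3 - <<'E'
from meas import *
goto(510,-413,100,-0.035)
E
```

```text
inc [-0.0203, 0.0955, 0.0234] roll -0.006 cur [ 534.2 -318.4  123.4] yaw -0.041 t 9.75
```

jog_arm([
  [-0.02,0.08,0.0,0,0.01],
  [-0.02,0.08,0.02,0,0.01],
  [-0.02,0.08,0.02,0,0.01],
  [-0.02,0.08,0.02,0,0.01],
])

```text
time: 10.15
tcp_pos: [510.8, -396.3, 102.2]
eef_rot: [-3.14, 0.068, 0.001]
contact_force: [0.4, 0.8, -0.5]
width: 21.0
finger_force: 15.0
```

```bash
python3 - <<'E'
from meas import *
im=cams.get_image('wrist'); save(im,'w6.png')
goto(510,-413,12,-0.035)
E
```

```text
inc [-0.0011, 0.0173, 0.0909] roll -0.0064 cur [ 511.7 -395.7  102.9] yaw -0.041 t 10.2
```

View pics/w6.png

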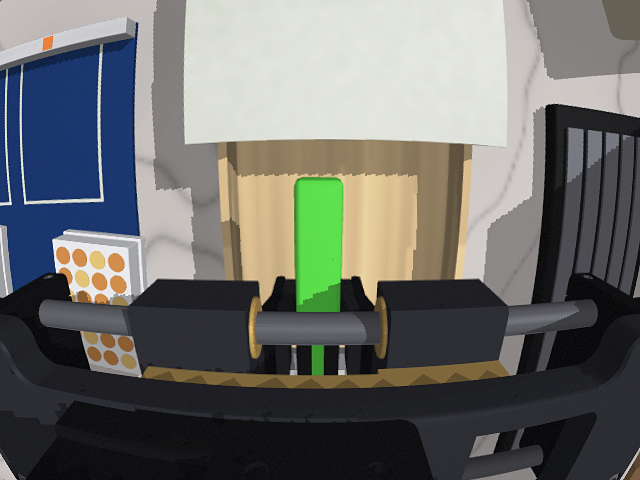

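The wrist view shows the marker at (319,245) over the open drawer, with the roof edge at row 140 well ahead of its tip at row 178. I'll lower it and release.

jog_arm([
  [-0.001,0.016,0,0,0.01],
  [-0.001,0.016,0.04,0,0.01],
  [-0.001,0.016,0.075,0,0.01],
  [-0.001,0.016,0.088,0,0.01],
  [-0.001,0.016,0.092,0,0.01],
  [-0.001,0.016,0.092,0,0.01],
])

```text
time: 10.8
tcp_pos: [511.1, -411.9, 11.5]
eef_rot: [3.14, -0.063, 0.002]
contact_force: [0.1, 0.1, 0.2]
width: 21.0
finger_force: 15.0
```

jog_arm([
  [0,0,0.0015,0,0.01],
  [0,0,0.003,0,0.01],
  [0,0,0.003,0,0.04],
  [0,0,0.003,0,0.04],
  [0,0,0.003,0,0.04],
  [0,0,0.003,0,0.04],
])

```text
time: 11.4
tcp_pos: [510.0, -411.7, 7.8]
eef_rot: [3.141, -0.065, 0.0]
contact_force: [1.0, -0.0, 0.4]
width: 38.3
finger_force: 0.0
```

jog_arm([
  [0,0,-0.02,0,0.05],
  [0,0,-0.06,0,0.06],
  [0,0,-0.11,0,0.087],
  [0,0,-0.16,0,0.087],
  [0,0,-0.2,0,0.087],
  [0,0,-0.2,0,0.087],
])

```text
time: 12.0
tcp_pos: [513.0, -414.0, 216.0]
eef_rot: [3.132, -0.064, 0.02]
contact_force: [0.0, -0.1, 0.4]
width: 80.2
finger_force: 0.0
```

```bash
python3 - <<'E'
from meas import *
im=cams.get_image('wrist'); save(im,'w7.png')
H,S,V=masks(im)
for k in bigs((H>45)&(H<75)&(S>150)&(V>80),3): print(cv2.boundingRect(k),rect(plane(im,k[:,0],38,True)))
goto(380,-170,170,-0.064)
E
```

```text
(304, 164, 22, 69) [ 532.9 -412.6   69.2   21.    -2.7]
(311, 237, 7, 29) [ 478.1 -409.8   30.1    6.3   -2.4]
inc [-0.1417, -0.2371, 0.04] roll 0.0228 cur [ 511.5 -412.6  211.9] yaw -0.041 t 12.05
```

The marker is lying on the drawer floor at (512,-411). Next I'll go to the right plate for a closer look.

jog_arm([
  [-0.17,-0.22,0.0,0.07,0.087],
  [-0.17,-0.22,0.02,0.07,0.087],
  [-0.17,-0.22,0.06,0.07,0.087],
  [-0.17,-0.22,0.06,0.07,0.087],
  [-0.17,-0.22,0.06,0.07,0.087],
  [-0.17,-0.22,0.06,0.07,0.087],
  [-0.17,-0.22,0.06,0.07,0.087],
  [-0.17,-0.22,0.06,0.07,0.087],
])

```text
time: 12.85
tcp_pos: [348.5, -184.3, 147.0]
eef_rot: [3.137, -0.172, -0.002]
contact_force: [0.2, -0.6, 0.3]
width: 87.0
finger_force: 0.0
```

```bash
python3 - <<'E'
from meas import *
im=cams.get_image('wrist'); save(im,'w8.png'); np.save('w8.npy',im,allow_pickle=True)
goto(457,-194,50,-0.113)
E
```

```text
inc [0.1079, -0.0028, 0.0974] roll 0.0025 cur [ 349.5 -184.8  147.4] yaw -0.111 t 12.9
```

View pics/w8.png

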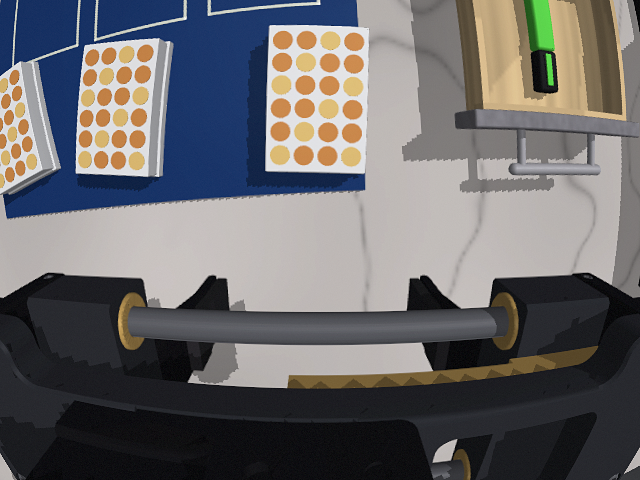

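The wrist view shows the right plate with corners (269,25), (369,27), (365,174) and (265,172), the middle one at about (120,108), and the left one cut off at the image edge. Fitting the well grids should give exact poses.

```bash
cat >> meas.py <<'E'
def wells(im,fish,z=34):
    H,S,V=masks(im)
    m=((H<28)&(S>75)&(V>110)).astype(np.uint8)
    pts=[]
    for k in bigs(m,200,8):
        a=cv2.contourArea(k)
        if a<420: 
            mo=cv2.moments(k); pts.append([mo['m10']/mo['m00'],mo['m01']/mo['m00']])
    P=plane(im,pts,z,fish)[:,:2]
    P=P[(P[:,0]>330)&(P[:,0]<720)&(abs(P[:,1])<290)]
    from scipy.cluster.hierarchy import fcluster,linkage
    L=fcluster(linkage(P,'single'),27,'distance')
    for l in set(L):
        Q=P[L==l]
        if len(Q)<12: continue
        print(len(Q),rect(Q),'mean',Q.mean(0).round(1))
E
python3 - <<'E'
from meas import *
for n,f in (('top0',0),('w8',1)):
    print(n); wells(np.load(n+'.npy',allow_pickle=True).item(),f)
E
```

```text
top0
21 [ 458.4 -194.8   97.1   58.6   -7.6] mean [ 456.2 -196.9]
23 [497.1 133.5  97.2  58.1   8.9] mean [496.6 132.1]
23 [482.6 -13.2  97.1  58.2 -12.1] mean [481.5 -13.5]
w8
24 [ 458.9 -195.    96.7   57.9   -7.8] mean [ 458.9 -195.1]
24 [483.  -13.6  96.6  58.1 -11.9] mean [482.9 -13.5]
17 [497.1 131.4  98.1  54.8   9. ] mean [491.7 121.8]
```

jog_arm([
  [0,0,0.05,0,0.087],
  [0,0,0.1,0,0.087],
  [0,0,0.145,0,0.087],
  [0,0,0.158,0,0.087],
  [0,0,0.16,0,0.087],
  [0,0,0.161,0,0.087],
  [0,0,0.162,0,0.087],
  [0,0,0.163,0,0.087],
])

```text
time: 13.7
tcp_pos: [350.5, -185.1, -14.5]
eef_rot: [3.137, -0.175, 0.005]
contact_force: [-0.3, 0.1, -0.3]
width: 87.3
finger_force: 0.0
```

jog_arm([
  [0,0,0.001,0,0.087],
  [0,0,0.002,0,0.087],
  [0,0,0.003,0,0.087],
  [0,0,0.003,0,0.087],
  [0,0,0.003,0,0.087],
])

```text
time: 14.2
tcp_pos: [349.2, -184.8, -18.4]
eef_rot: [3.137, -0.175, 0.0]
contact_force: [0.0, 0.1, -0.5]
width: 87.1
finger_force: 0.0
```

jog_arm([
  [0,0,0.001,0,0.087],
  [0,0,0.002,0,0.087],
  [0,0,0.003,0,0.087],
  [0,0,0.003,0,0.087],
  [0,0,0.003,0,0.087],
])

```text
time: 14.7
tcp_pos: [349.2, -184.8, -21.5]
eef_rot: [3.137, -0.175, -0.0]
contact_force: [-0.3, -0.4, 0.1]
width: 86.8
finger_force: 0.0
```

jog_arm([
  [0,0,0.001,0,0.087],
  [0,0,0.002,0,0.087],
  [0,0,0.003,0,0.087],
  [0,0,0.0035,0,0.087],
  [0,0,0.0035,0,0.087],
])

```text
time: 15.2
tcp_pos: [349.1, -184.8, -25.0]
eef_rot: [3.137, -0.175, -0.0]
contact_force: [0.4, -0.6, -0.6]
width: 87.1
finger_force: 0.0
```

jog_arm([
  [0,0,0.001,0,0.087],
  [0,0,0.002,0,0.087],
  [0,0,0.003,0,0.087],
  [0,0,0.003,0,0.087],
  [0,0,0.003,0,0.087],
])

```text
time: 15.7
tcp_pos: [349.2, -184.8, -28.0]
eef_rot: [3.137, -0.175, -0.0]
contact_force: [0.2, -1.0, 0.4]
width: 87.0
finger_force: 0.0
```

jog_arm([
  [0,0,0.001,0,0.087],
  [0,0,0.002,0,0.087],
  [0,0,0.003,0,0.087],
  [0,0,0.004,0,0.087],
  [0,0,0.004,0,0.087],
])

```text
time: 16.2
tcp_pos: [349.4, -184.8, -28.6]
eef_rot: [3.136, -0.173, 0.001]
contact_force: [-8.9, 6.6, 46.6]
width: 87.0
finger_force: 23.4
```

Tip contact came at reading -28.3, so true tip height is reading + 28. Now to the right plate.

jog_arm([
  [0,0,-0.04,0,0.087],
  [0,0,-0.085,0,0.087],
  [0,0,-0.1,0,0.087],
  [0,0,-0.1,0,0.087],
])

```text
time: 16.6
tcp_pos: [351.3, -185.0, 70.5]
eef_rot: [3.136, -0.174, 0.011]
contact_force: [0.9, -0.1, -0.4]
width: 86.8
finger_force: 0.0
```

```bash
python3 - <<'E'
from meas import *
goto(458.8,-195,40,-0.134)
E
```

```text
inc [0.1077, -0.002, 0.0313] roll 0.023 cur [ 351.3 -185.    70.5] yaw -0.111 t 16.6
```

jog_arm([
  [0.05,-0.002,0.0,0.023,0.087],
  [0.1077,-0.002,0.0,0.023,0.087],
  [0.1077,-0.002,0.03,0.023,0.087],
  [0.1077,-0.002,0.04,0.023,0.087],
  [0.1077,-0.002,0.04,0.023,0.087],
  [0.1077,-0.002,0.04,0.023,0.087],
])

```text
time: 17.2
tcp_pos: [455.1, -194.7, 27.6]
eef_rot: [3.134, -0.211, -0.004]
contact_force: [0.5, -1.0, 0.3]
width: 87.1
finger_force: 0.0
```

```bash
python3 - <<'E'
from meas import *
goto(458.8,-195,-11,-0.134)
E
```

```text
inc [0.0038, -0.0003, 0.0386] roll -0.0002 cur [ 455.1 -194.7   27.6] yaw -0.134 t 17.2
```

jog_arm([
  [0.004,0,0.012,0,0.087],
  [0.004,0,0.018,0,0.087],
  [0.004,0,0.022,0,0.087],
  [0.004,0,0.024,0,0.087],
  [0.004,0,0.025,0,0.087],
])

```text
time: 17.7
tcp_pos: [460.3, -195.3, 2.9]
eef_rot: [3.134, -0.211, -0.0]
contact_force: [-0.8, 0.3, 0.1]
width: 86.9
finger_force: 0.0
```

jog_arm([
  [0,0,0.005,0,0.087],
  [0,0,0.01,0,0.087],
  [0,0,0.014,0,0.087],
  [0,0,0.014,0,0.087],
  [0,0,0.014,0,0.07],
  [0,0,0.014,0,0.07],
  [0,0,0.014,0,0.07],
  [0,0,0.014,0,0.07],
], squeeze=15)

```text
time: 18.5
tcp_pos: [460.4, -195.3, -11.0]
eef_rot: [-3.134, 0.211, 0.0]
contact_force: [0.1, 0.2, -1.6]
width: 81.7
finger_force: 15.0
```

```bash
python3 - <<'E'
from meas import *
# plate centre = tcp; targets: bay centres, right bay
for x,y in ((630.2,-160.9),): goto(x,y,-11,-0.0635)
E
```

```text
inc [0.1637, -0.0569, 0.0] roll -0.0709 cur [ 460.4 -195.3  -11. ] yaw -0.134 t 18.5
```

jog_arm([
  [0.012,-0.005,0,-0.01,0.07],
  [0.035,-0.013,0,-0.03,0.07],
  [0.06,-0.023,0,-0.05,0.07],
  [0.085,-0.034,0,-0.071,0.07],
  [0.11,-0.045,0,-0.071,0.07],
  [0.135,-0.055,0,-0.071,0.07],
  [0.15,-0.057,0,-0.071,0.07],
  [0.15,-0.057,0,-0.071,0.07],
])

```text
time: 19.3
tcp_pos: [619.6, -158.4, -10.9]
eef_rot: [3.14, -0.097, 0.005]
contact_force: [0.6, 0.2, 1.6]
width: 82.2
finger_force: 15.0
```

```bash
python3 - <<'E'
from meas import *
goto(631.8,-161,-11,-0.0635)
im=cams.get_image('wrist'); save(im,'w9.png')
H,S,V=masks(im)
o=(H>5)&(H<20)&(S>150)&(V>150); o[200:]=0
for k in bigs(o,8,15):
    p=plane(im,k[:,0].mean(0),22,True)[0,:2]
    if p[0]>680 and p[0]<730: print('orange',p.round(1))
wells(im,1)
E
```

```text
inc [0.0124, 0.0018, 0.0001] roll 0.0014 cur [ 619.6 -158.4  -10.9] yaw -0.062 t 19.3
orange [ 701.4 -165.4]
orange [709.4 -40.8]
```

jog_arm([
  [0.004,0.0015,0,0.001,0.07],
  [0.007,0.002,0,0.001,0.07],
  [0.009,0.002,0,0.001,0.07],
  [0.011,0.002,0,0.001,0.07],
  [0.013,0.002,0,0.001,0.07],
  [0.015,0.002,0,0.001,0.07],
  [0.015,0.002,0,0.001,0.07],
])

```text
time: 20.05
tcp_pos: [631.9, -162.0, -11.0]
eef_rot: [3.14, -0.101, 0.001]
contact_force: [-0.8, -1.3, -0.2]
width: 81.7
finger_force: 15.0
```

```bash
python3 - <<'E'
from meas import *
goto(631.8,-161,-11,-0.0635); print(r.get_state()['contact_force'])
E
```

```text
inc [-0.0001, -0.001, 0.0] roll -0.0008 cur [ 631.9 -162.   -11. ] yaw -0.064 t 20.05
[-0.79123931 -1.27425547 -0.17403277]
```

jog_arm([
  [0.001,-0.001,0,0,0.07],
  [0.002,-0.001,0,0,0.07],
  [0.003,-0.001,0,0,0.07],
  [0.003,-0.001,0,0,0.07],
])

```text
time: 20.45
tcp_pos: [631.7, -161.6, -11.0]
eef_rot: [3.14, -0.102, -0.009]
contact_force: [-7.2, -2.9, 5.3]
width: 81.9
finger_force: 15.0
```

Contact with the rail at 7 N, so the plate is flush. Release and lift, then on to the middle plate.

jog_arm([
  [-0.002,0,0,0,0.087],
  [-0.002,0,0,0,0.087],
  [-0.002,0,0,0,0.087],
  [-0.002,0,0,0,0.087],
  [-0.002,0,-0.01,0,0.087],
  [-0.002,0,-0.03,0,0.087],
  [-0.002,0,-0.06,0,0.087],
  [-0.002,0,-0.06,0,0.087],
])

```text
time: 21.25
tcp_pos: [636.6, -161.4, 54.7]
eef_rot: [3.139, -0.099, 0.016]
contact_force: [0.7, 0.3, 1.6]
width: 86.9
finger_force: 0.0
```

```bash
python3 - <<'E'
from meas import *
goto(482.8,-13.5,40,-0.209)
E
```

```text
inc [-0.1629, -0.138, 0.0129] roll 0.146 cur [ 636.6 -161.4   54.7] yaw -0.063 t 21.25
```

jog_arm([
  [-0.16,-0.138,0,0.146,0.087],
  [-0.16,-0.138,0,0.146,0.087],
  [-0.16,-0.138,0,0.146,0.087],
  [-0.16,-0.138,0,0.146,0.087],
  [-0.16,-0.138,0.01,0.146,0.087],
  [-0.16,-0.138,0.02,0.146,0.087],
  [-0.16,-0.138,0.02,0.146,0.087],
])

```text
time: 21.95
tcp_pos: [481.6, -13.0, 28.3]
eef_rot: [3.124, -0.329, -0.002]
contact_force: [0.7, -0.4, 0.2]
width: 87.0
finger_force: 0.0
```

```bash
python3 - <<'E'
from meas import *
goto(482.8,-13.5,4,-0.209)
E
```

```text
inc [0.0013, 0.0003, 0.0243] roll -0.0007 cur [481.6 -13.   28.3] yaw -0.21 t 21.95
```

jog_arm([
  [0.001,0,0.012,0,0.087],
  [0.001,0,0.018,0,0.087],
  [0.001,0,0.022,0,0.087],
  [0.001,0,0.024,0,0.087],
  [0.001,0,0.024,0,0.087],
])

```text
time: 22.45
tcp_pos: [482.9, -13.5, 4.8]
eef_rot: [3.124, -0.331, -0.001]
contact_force: [-0.4, -0.3, -0.3]
width: 87.1
finger_force: 0.0
```

jog_arm([
  [0,0,0.004,0,0.087],
  [0,0,0.008,0,0.087],
  [0,0,0.012,0,0.087],
  [0,0,0.0155,0,0.087],
  [0,0,0.0155,0,0.07],
  [0,0,0.0155,0,0.07],
  [0,0,0.0155,0,0.07],
  [0,0,0.0155,0,0.07],
])

```text
time: 23.25
tcp_pos: [482.7, -13.1, -10.5]
eef_rot: [3.124, -0.33, -0.0]
contact_force: [-0.1, 0.2, -2.1]
width: 82.0
finger_force: 15.0
```

```bash
python3 - <<'E'
from meas import *
goto(638.2,-36.4,-11,-0.0635)
E
```

```text
inc [0.157, -0.0097, 0.0005] roll -0.1469 cur [482.7 -13.1 -10.5] yaw -0.21 t 23.25
```

jog_arm([
  [0.012,-0.001,0,-0.02,0.07],
  [0.035,-0.002,0,-0.05,0.07],
  [0.06,-0.003,0,-0.08,0.07],
  [0.085,-0.005,0,-0.11,0.07],
  [0.11,-0.006,0,-0.14,0.07],
  [0.13,-0.007,0,-0.147,0.07],
  [0.1425,-0.0076,0,-0.147,0.07],
  [0.1425,-0.0076,0,-0.147,0.07],
])

```text
time: 24.05
tcp_pos: [625.3, -35.7, -10.7]
eef_rot: [3.14, -0.1, 0.002]
contact_force: [0.0, 1.4, -1.8]
width: 82.4
finger_force: 15.0
```

```bash
python3 - <<'E'
from meas import *
goto(638.2,-36.2,-11,-0.0635)
E
```

```text
inc [0.0129, -0.0003, 0.0003] roll -0.0002 cur [625.3 -35.7 -10.7] yaw -0.064 t 24.05
```

jog_arm([
  [0.003,0,0,0,0.07],
  [0.006,0,0,0,0.07],
  [0.009,0,0,0,0.07],
  [0.011,0,0,0,0.07],
  [0.013,0,0,0,0.07],
  [0.0145,0,0,0,0.07],
  [0.016,0,0,0,0.07],
  [0.016,0,0,0,0.07],
])

```text
time: 24.85
tcp_pos: [637.4, -36.4, -10.8]
eef_rot: [3.14, -0.1, -0.008]
contact_force: [-5.1, 2.2, 1.6]
width: 82.1
finger_force: 15.0
```

Flush. Release and go to the left plate.

jog_arm([
  [-0.002,0,0,0,0.087],
  [-0.002,0,0,0,0.087],
  [-0.002,0,0,0,0.087],
  [-0.002,0,0,0,0.087],
  [-0.002,0,-0.01,0,0.087],
  [-0.002,0,-0.03,0,0.087],
  [-0.002,0,-0.06,0,0.087],
  [-0.002,0,-0.06,0,0.087],
])

```text
time: 25.65
tcp_pos: [641.7, -36.2, 55.2]
eef_rot: [-3.139, 0.097, -0.016]
contact_force: [1.3, -0.9, 1.2]
width: 86.8
finger_force: 0.0
```

```bash
python3 - <<'E'
from meas import *
goto(497.1,133.0,50,0.155)
E
```

```text
inc [-0.1548, -0.1599, 0.0037] roll -0.217 cur [641.7 -36.2  55.2] yaw -0.062 t 25.65
```

jog_arm([
  [-0.152,-0.16,0,-0.217,0.087],
  [-0.152,-0.16,0,-0.217,0.087],
  [-0.152,-0.16,0,-0.217,0.087],
  [-0.152,-0.16,0,-0.217,0.087],
  [-0.152,-0.16,0,-0.217,0.087],
  [-0.152,-0.16,0.01,-0.217,0.087],
  [-0.152,-0.16,0.02,-0.217,0.087],
  [-0.152,-0.16,0.02,-0.217,0.087],
])

```text
time: 26.45
tcp_pos: [495.5, 131.7, 27.8]
eef_rot: [3.131, 0.239, -0.005]
contact_force: [-0.1, 0.1, -0.7]
width: 86.8
finger_force: 0.0
```

```bash
python3 - <<'E'
from meas import *
goto(497.1,133.2,4,0.155)
E
```

```text
inc [0.0019, -0.0012, 0.0238] roll -0.0028 cur [495.5 131.7  27.8] yaw 0.152 t 26.45
```

jog_arm([
  [0.001,-0.0012,0.008,-0.003,0.087],
  [0.001,-0.0012,0.012,-0.003,0.087],
  [0.001,-0.0012,0.012,-0.003,0.087],
])

```text
time: 26.75
tcp_pos: [496.8, 133.5, 16.6]
eef_rot: [3.131, 0.244, -0.003]
contact_force: [-0.0, -0.4, -0.3]
width: 87.0
finger_force: 0.0
```

```bash
python3 - <<'E'
from meas import *
goto(497.1,133.2,4,0.155)
E
```

```text
inc [0.0003, 0.0003, 0.0126] roll 0.0004 cur [496.8 133.5  16.6] yaw 0.155 t 26.75
```

jog_arm([
  [0,0.0003,0.006,0,0.087],
  [0,0.0003,0.009,0,0.087],
  [0,0.0003,0.012,0,0.087],
  [0,0.0003,0.0125,0,0.087],
  [0,0.0003,0.0125,0,0.087],
])

```text
time: 27.25
tcp_pos: [496.9, 134.0, 5.0]
eef_rot: [3.132, 0.246, -0.0]
contact_force: [-0.0, 0.2, 0.1]
width: 87.0
finger_force: 0.0
```

jog_arm([
  [0,0.0005,0.004,0,0.087],
  [0,0.0005,0.008,0,0.087],
  [0,0.0005,0.012,0,0.087],
  [0,0.0005,0.0155,0,0.087],
  [0,0.0005,0.0155,0,0.07],
  [0,0.0005,0.0155,0,0.07],
  [0,0.0005,0.0155,0,0.07],
  [0,0.0005,0.0155,0,0.07],
])

```text
time: 28.05
tcp_pos: [496.9, 133.5, -10.5]
eef_rot: [3.132, 0.246, -0.0]
contact_force: [-0.5, 0.1, -2.4]
width: 81.6
finger_force: 15.0
```

```bash
python3 - <<'E'
from meas import *
a=-0.0635; goto(646.0-14.5*np.cos(a),88.6-14.5*np.sin(a),-11,a)
E
```

```text
inc [0.1261, 0.0644, 0.0005] roll 0.2202 cur [496.9 133.5 -10.5] yaw 0.157 t 28.05
```

jog_arm([
  [0.01,0.005,0,0.02,0.07],
  [0.03,0.015,0,0.06,0.07],
  [0.05,0.026,0,0.1,0.07],
  [0.07,0.036,0,0.14,0.07],
  [0.09,0.046,0,0.18,0.07],
  [0.11,0.056,0,0.21,0.07],
  [0.126,0.0644,0,0.22,0.07],
  [0.126,0.0644,0,0.22,0.07],
])

```text
time: 28.85
tcp_pos: [634.5, 88.5, -10.7]
eef_rot: [-3.14, 0.103, -0.003]
contact_force: [-0.3, -1.5, -0.9]
width: 82.0
finger_force: 15.0
```

```bash
python3 - <<'E'
from meas import *
goto(646,88.6,-11,-0.0635)
E
```

```text
inc [0.0115, -0.0008, 0.0003] roll -0.0022 cur [634.5  88.5 -10.7] yaw -0.066 t 28.85
```

jog_arm([
  [0.003,-0.0005,0,-0.002,0.07],
  [0.005,-0.0005,0,-0.002,0.07],
  [0.007,-0.0005,0,-0.002,0.07],
  [0.009,-0.0005,0,-0.002,0.07],
  [0.011,-0.0005,0,-0.002,0.07],
  [0.013,-0.0005,0,-0.002,0.07],
  [0.016,-0.0005,0,-0.002,0.07],
  [0.016,-0.0005,0,-0.002,0.07],
])

```text
time: 29.65
tcp_pos: [645.3, 89.1, -10.9]
eef_rot: [3.139, -0.098, -0.008]
contact_force: [-4.9, 2.5, 1.5]
width: 81.9
finger_force: 15.0
```

jog_arm([
  [-0.002,0,0,0,0.087],
  [-0.002,0,0,0,0.087],
  [-0.002,0,0,0,0.087],
  [-0.002,0,0,0,0.087],
  [-0.002,0,-0.01,0,0.087],
  [-0.002,0,-0.04,0,0.087],
  [-0.002,0,-0.09,0,0.087],
  [-0.002,0,-0.14,0,0.087],
])

```text
time: 30.45
tcp_pos: [645.3, 88.8, 131.3]
eef_rot: [3.139, -0.096, -0.001]
contact_force: [0.6, 1.0, 0.3]
width: 87.1
finger_force: 0.0
```

jog_arm([
  [-0.17,0.1,-0.1,0,0.087],
  [-0.17,0.1,-0.1,0,0.087],
  [-0.17,0.1,-0.1,0,0.087],
  [-0.17,0.1,-0.1,0,0.087],
  [-0.17,0.1,-0.1,0,0.087],
  [-0.17,0.1,-0.1,0,0.087],
  [-0.17,0.1,-0.1,0,0.087],
  [-0.17,0.1,-0.1,0,0.087],
])

```text
time: 31.25
tcp_pos: [470.3, 0.1, 229.1]
eef_rot: [3.14, -0.096, -0.001]
contact_force: [-0.1, 0.8, -0.5]
width: 87.0
finger_force: 0.0
```

```bash
python3 - <<'E'
from meas import *
im=cams.get_image('wrist'); save(im,'w10.png')
wells(im,1)
H,S,V=masks(im)
o=(H>5)&(H<20)&(S>150)&(V>150)
for k in bigs(o,150,10):
    p=plane(im,k[:,0].mean(0),22,True)[0,:2]
    if 695<p[0]<725 and abs(p[1])<220: print('orange',p.round(1))
for k in bigs((H>45)&(H<75)&(S>150)&(V>80),3): print('green',cv2.boundingRect(k),rect(plane(im,k[:,0],38,True)))
print(r.get_state()['tcp_pos'])
E
```

```text
25 [653.8  89.  111.6  58.1  -3.5] mean [648.9  89.2]
25 [ 639.7 -161.8  115.4   58.1   -3.8] mean [ 633.2 -161.1]
24 [638.4 -35.9  96.8  58.1  -3.8] mean [638.4 -36. ]
orange [697.5  59.5]
orange [700.   99.4]
orange [701.3 119.1]
orange [ 702.3 -165.8]
orange [714.6  84.7]
green (613, 129, 18, 53) [ 532.9 -404.6   69.3   33.4   -2.9]
green (621, 185, 5, 22) [ 478.5 -411.1   28.8    7.4   -1.1]
[4.70262460e+02 1.19350039e-01 2.28790718e+02]
```

View pics/w10.png

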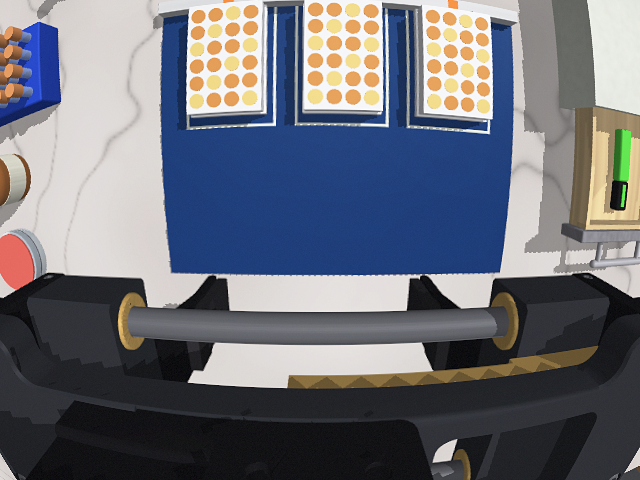

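The final view shows the three plates at about (225,60), (343,57) and (457,63), each in its bay against the rail. The marker is on the drawer floor at (622,170). Measured positions are within about 1 mm of the targets and angles within 0.005 rad, so I'll hand in.

```bash
python3 -c "
from plant import order
print(order.hand_in())"
```

```text
the job is handed in; nothing more can be done
None
```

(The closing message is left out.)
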